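# Index the inspection camera arm to the next lens

## Robot

A 7-joint arm with a two-finger parallel gripper is mounted at the origin on the work surface. World frame = base frame: x ahead of the robot, y to its left, z up, the work surface at z = 0. Lengths are in m, angles in rad, forces in N, time in s.
With the tool pointing down it reaches from about 0.4 to 0.85 m from the base axis. Payload 4.5 kg.
Tool frame: the origin (TCP) lies between the finger pads; the fingertips stand 19 mm ahead of it and the grasp point (between the pads) is the TCP; z points along the fingers, y is the direction in which the jaws open and shut (so a half turn about z gives the same grasp; the last joint's range is limited). The gripper opens to 88 mm and grips with 3 to 60 N. Pads are 18 mm wide; open, the fingers measure 123 mm over their backs; the gripper's body (75 mm by 187 mm) begins 45 mm behind the grasp point.
Start: joints at [-1.095, 0.689, -0.195, 1.565, 0.157, 0.902, -0.215], TCP at [0.267, 0.565, 0.258] pointing down, gripper open.
Joint ranges: [-3.01, 3.01], [-0.46, 2.08], [-1.47, 1.51], [0.13, 2.56], [-1, 4.14], [0.04, 2.09], [-2.66, 2.66]. Speed limits (rad/s): [2.57, 2.57, 3.14, 3.14, 3.14, 3.14, 3.14].

## Interface

Orientations are given as a unit quaternion [x, y, z, w].
In Python, from plant import status, snapshot, finish_job, cut_out, tip_of gives the robot as it stands. The module is installed in compiled form; this text tells all that it offers.
- The arm moves only by the tool carry_out, never from a script. Its arguments are lists of equal length, an entry for each row: "linear": the shift along the world's x, y, z in m, a list of three; "roll": the turn about the world's z in rad. A call has 1 to 8 rows; each row is the pose to reach, as a shift and turn from the pose measured when the call began; what a row does not reach only later rows make up. A row lasts 1/12 s, in which the tool goes at most 41.7 mm and 7.16 degrees, less where a joint would pass 70% of its speed; a pose out of reach is approached as far as the arm can. A call with a gripper value outside its range is refused whole. "gripper" is the opening, from 0 (shut) to 1 (fully open), set as the call begins (left out, the last holds). The fingers move at their own pace and stop on an object; "grip_force" is the grip in N (left out, the last holds). Time passes only in rows, so rows that repeat a pose let the fingers close. It gives the time, the measured TCP pose, the force and the opening at its end, in the units of the state.
- status.get_state(): the state, without advancing time (a new reading comes with each control period).
- snapshot(name): name is "scene" or "top"; returns a dict with "img" (420x560x3 uint8, red, green, blue), "range_z" (420x560 float32, m along the optical axis (not along the pixel's ray), 0 where there is no reading), "fx", "fy", "cx", "cy" (pixels), "world_from_camera" (4x4, takes a point from camera to world coordinates). Camera axes: x right, y down, z forward; pixel columns grow to the right and rows downward; lengths in m; the calibration is good to about 2 mm. A picture is of the moment at which its call begins.
- finish_job(): hands the job in, once; it reports no verdict.
Trained networks look in a picture, given as the dict that the camera call returned (one of the last four; its "shot" number tells which), for a name from the list of things; names that differ only in an ending like _2 or _b are one class to them, and where a whole thing is asked for, a point or a joint stands for the part that bears it (a point fixed in the world has none). Each returns a list of dicts, best first, with "confidence" (0 to 1); they miss things now and then, are a little off and sometimes report something else, mostly with a low value. They report only what shows in the picture. A call takes as long as a camera call.
- cut_out(picture, query): "region" (420x560 bool, what is visible of it) and "pixel" ([column, row] in pixels, amid what is visible of it).
- tip_of(picture, query): "pixel" ([column, row] in pixels: a listed point, or the origin of a listed thing).
The state is a dict: "clock": time; "q": joint angles; "qd": joint speeds; "joint_torque": joint torques, N m; "tool_pos": TCP position; "eef_rot": TCP orientation; "contact_force": force on the tool from outside, world axes, zero at the start; "moment": the same for the moment, N m; "opening": opening from 0.0 (shut) to 1.0 (fully open).
Only numpy, scipy, OpenCV 4.12 (cv2) and the standard library are available. Lean on these libraries where they do the work, as an engineer would, in place of code of your own. Each camera call takes 0.05 s, during which the arm holds its last target.

## Task

The swing arm of the lens inspection fixture is locked by a spring index pin with a red pull ring. Hook a fingertip under the ring, lift the pin clear of its hole, swing the arm one hole over so that the camera head stands above the lens without a cap, and let the pin drop fully home there. Do not touch the camera head, leave the lenses lying in their nests, and disturb nothing else on the bench.

Things in the scene. Friction and masses are not known exactly. Their poses are not given: they have to be found in the camera images.
- fixture: Fixed bench fixture: aluminium base plate 330 x 360 x 12 mm (270 mm to -x, 60 mm to +x, 180 mm to either side of the origin) with pivot column, five lens nests and, in front of them (-x), a raised index quadrant. Origin on the pivot axis at bench height, z up. At joint 0 the swing arm points along the fixture's -x, roughly to the robot's left; +y is roughly away from the robot.
- swing_arm (a joint): Angle of the black swing arm about the vertical pivot, rad; starts at 0 (middle hole). Positive swings the ring towards the fixture's +y (away from the robot). Holes at -0.628, -0.314, 0, 0.314, 0.628. With the pin up it turns at under 1 N at the ring and stays where left; pinned it has 0.005 rad of play. Flat bar 36 mm wide, top 72 mm above the bench, reaching 246 mm from the pivot.
- index_pin (a joint): Lift of the spring index pin, m: 0 home in the hole, 0.016 at its upper stop. The round-nosed 10 mm pin stands 10 mm deep in the hole, so it is clear at 0.010. The spring and weight pull it down with 6 N at home, 10 N at the top. Let down within 3 mm of a hole's centre it slips in by itself; elsewhere it rides on the quadrant's top.
- ring_bar (a point): Middle of the underside of the pull ring's upper bar, the place to hook; 142 mm above the bench with the pin home. The red D-shaped ring stands upright and rigid on the pin, 220 mm from the pivot, square across the arm. A fingertip sloping down at about 45 degrees enters from the arm's outer end, pointing at the pivot. Axes: x along the arm to the pivot, y along the bar, z up.
- hook_pad: Black rubber pad on the underside of the ring's upper bar, 11 mm in diameter, 52 mm long, fixed to the ring; origin at its middle, 5.5 mm above point ring_bar. The hooking fingertip bears up against it.
- quadrant (a point): Mouth of the middle index hole, where the pin starts, on the quadrant's top face 54 mm above the bench. Five brass-lipped holes of 12 mm lie 18 degrees (0.314 rad, 69 mm) apart on a 220 mm radius about the pivot. On the line from the pivot to each hole, 140 mm from the pivot, is a nest: a black disc with three dowels, its seat 18 mm above the bench.
- ring_window (a point): Centre of the ring's window, 19 mm below point ring_bar, same axes. The window is 50 mm wide and 38 mm high (104 to 142 mm above the bench, pin home) and faces along the arm. Upper bar: 14 mm thick along the arm, 62 mm long, top 158 mm above the bench. Legs and lower bar are 6 mm round. Below the ring is the plunger body, 24 mm in diameter.
- pivot (a point): Top of the arm's pivot on the pivot axis, 78 mm above the bench.
- head_axis (a point): Centre of the lower face of the camera head's ring light, 48 mm above the bench, 140 mm from the pivot on the arm. It stands over the nest of whichever hole the pin is in.
- camera_head: Inspection camera head on the arm, not to be touched: white ring light 50 mm in diameter under the arm, black lens 34 mm in diameter and navy camera 36 mm square above it, top 154 mm above the bench. Its axis is 80 mm from the ring, towards the pivot; origin on that axis at bench height.
- lens_bare: The lens to go to: no cap, black barrel 24 mm in diameter with blue glass on an aluminium flange of 31 mm, 17 mm high, 30 g, loose in a nest. It is in the nest of either the hole at +0.314 or the hole at -0.314. Origin at the centre of its underside.
- lens_capped: Lens with a white cap, flange 31 mm, 20 mm high, 30 g, loose in the nest on the other side. Origin at the centre of its underside.
- lens_checked: Lens with a white cap like the other, loose in the middle nest under the camera head at the start. Origin at the centre of its underside.
- cap_jar: Bystander: glass jar with white lid, 50 mm in diameter, 50 mm high, loose on the fixture's base plate beside the pivot. Origin at the centre of its underside.
- cutters: Bystander: side cutters with yellow handles, 125 x 60 x 12 mm, lying on the bench. Origin near the middle, on the underside.
- tweezers: Bystander: steel tweezers, 125 x 8 x 4 mm, lying on the bench. Origin at the middle of the underside.
- marker: Bystander: white marker pen, 135 x 13 x 13 mm, lying on the bench. Origin at the middle of the underside.
- blue_box: Bystander: open navy box, 120 x 160 x 60 mm, on the bench. Origin at the middle of the underside.
- red_carton: Bystander: closed red carton, 90 x 90 x 65 mm, on the bench. Origin at the middle of the underside.

How it is judged:
On the way:
1. a fingertip under the ring's upper bar lifts the pin clear, the arm still at its starting hole (value of joint index_pin above 0.008 m and contact force between the fingers and hook_pad above 1 N and value of joint swing_arm between -0.08 and 0.08 rad), for 0.05 s.
At the end, for the whole second after the job is handed in: The pin is home (within 2 mm) in the next hole, the camera head's axis within 6 mm of the uncapped lens's, the arm at rest, and the three lenses upright in their nests within 6 mm of where they lay (horizontal distance between head_axis and lens_bare below 0.006 m and value of joint index_pin below 0.002 m and velocity of joint swing_arm between -0.05 and 0.05 rad/s and distance of each of lens_bare, lens_capped, lens_checked from where it was at the start of the episode below 0.006 m and angle between each of lens_bare, lens_capped, lens_checked's own z axis and vertical below 0.15 rad); the robot touches nothing.
It fails at once if the robot touches the camera head (over 1.5 N) (contact force between any of the fingers, the arm and camera_head above 1.5 N).
It fails at once if the arm is swung more than half way on towards the second hole (value of joint swing_arm above 0.48 rad or value of joint swing_arm below -0.48 rad).
It fails at once if a lens is lifted, shoved (over 8 mm) or tipped (distance of any of lens_bare, lens_capped, lens_checked from where it was at the start of the episode above 0.008 m or angle between any of lens_bare, lens_capped, lens_checked's own z axis and vertical above 0.3 rad).
It fails at once if a bystander is moved more than 15 mm (distance of any of cap_jar, cutters, tweezers, marker, blue_box, red_carton from where it was at the start of the episode above 0.015 m).
It also fails if it takes over 42 s, if anything falls off the work surface, if the arm or the gripper's body presses on something with over 40 N, if the wrist force passes 120 N, or if a joint passes its speed limit or range.

## Working session

There is one attempt and no reset: what is moved stays moved. The work goes in short steps, Python scripts to look and compute and a tool call to move; the robot and the scene stay as the last step left them, time stands still between calls to the robot, and variables do not carry over. Pictures are saved under pics/ and viewed, and the job is handed in when it is done.

Besides the shell and the picture viewer there is one more tool, called after "Request:" by a JSON object that holds its "method" and its "body", one argument or row to a line. carry_out: Moves the arm, as the interface text tells. Its arguments: {"type":"object","properties":{"linear":{"type":"array"},"roll":{"type":"array"},"gripper":{"type":"number"},"grip_force":{"type":"number"}},"required":["linear","roll"]}

```bash
mkdir -p pics; cat > h.py <<'E'
import numpy as np, cv2
from plant import status, snapshot, finish_job, cut_out, tip_of
def save(p,n): cv2.imwrite(f'pics/{n}.png',cv2.cvtColor(p['img'],cv2.COLOR_RGB2BGR))
def world(p,u,v,z=None,r=None):
    T=np.array(p['world_from_camera'])
    d=np.array([(u-p['cx'])/p['fx'],(v-p['cy'])/p['fy'],1.])
    if z is not None:
        w=T[:3,:3]@d; s=(z-T[2,3])/w[2]; return T[:3,3]+s*w
    if r is None: r=p['range_z'][int(round(v)),int(round(u))]
    return T[:3,:3]@(d*r)+T[:3,3]
E
python3 - <<'E'
from h import *
s=status.get_state(); print({k:np.round(v,3) for k,v in s.items()})
zs=dict(ring_bar=.142,quadrant=.054,pivot=.078,head_axis=.048,lens_bare=.018,lens_capped=.018,lens_checked=.018,fixture=0,ring_window=.123,hook_pad=.1475,camera_head=0,cap_jar=.012,cutters=0,tweezers=0,marker=0,blue_box=0,red_carton=0)
for n in('scene','top'):
    p=snapshot(n); save(p,n+'0')
    for q,z in zs.items():
        for d in tip_of(p,q)[:2]:
            print(n,q,round(d['confidence'],2),np.round(d['pixel']),np.round(world(p,*d['pixel'],z=z),4))
E
```

```text
{'clock': np.float64(0.0), 'q': array([-1.095,  0.69 , -0.195,  1.566,  0.157,  0.903, -0.215]), 'qd': array([-0.   , -0.   ,  0.001,  0.001,  0.001, -0.001, -0.001]), 'joint_torque': array([ 0.0000e+00, -5.2756e+01, -1.2670e+00, -1.5343e+01, -5.3000e-02,
        6.0000e-03,  0.0000e+00]), 'tool_pos': array([0.267, 0.564, 0.257]), 'eef_rot': array([ 0.219,  0.976, -0.001, -0.   ]), 'contact_force': array([-0.57,  0.4 ,  0.47]), 'moment': array([-0.002, -0.012,  0.009]), 'opening': np.float64(0.999)}
scene ring_bar 0.58 [285. 201.] [ 0.5023 -0.0021  0.142 ]
scene quadrant 0.9 [285. 221.] [ 0.4867 -0.0132  0.054 ]
scene pivot 0.6 [219. 202.] [ 0.5399 -0.2279  0.078 ]
scene head_axis 0.7 [260. 214.] [ 0.4895 -0.1056  0.048 ]
scene head_axis 0.37 [253. 234.] [ 0.5827 -0.0631  0.048 ]
scene lens_bare 0.61 [252. 234.] [ 0.5574 -0.0902  0.018 ]
scene lens_bare 0.54 [289. 222.] [ 0.4459 -0.0243  0.018 ]
scene lens_capped 0.34 [288. 222.] [ 0.4495 -0.0262  0.018 ]
scene lens_checked 0.38 [261. 228.] [ 0.5168 -0.0844  0.018 ]
scene ring_window 0.52 [221. 206.] [ 0.5985 -0.1631  0.123 ]
scene r
[... 761 characters left out ...]
7. 205.] [0.5296 0.393  0.078 ]
top lens_bare 0.47 [303. 198.] [ 0.5506 -0.0879  0.018 ]
top lens_capped 0.46 [308. 228.] [ 0.4727 -0.1002  0.018 ]
top fixture 0.81 [355. 206.] [ 0.5309 -0.2212  0.    ]
top ring_window 0.48 [271. 222.] [ 0.4864 -0.008   0.123 ]
top camera_head 0.83 [304. 214.] [ 0.5088 -0.0903  0.    ]
top cap_jar 0.63 [347. 164.] [ 0.6381 -0.2001  0.012 ]
top cutters 0.56 [437. 241.] [ 0.4394 -0.4314  0.    ]
top tweezers 0.75 [149. 281.] [0.3398 0.3069 0.    ]
top tweezers 0.71 [436. 242.] [ 0.4379 -0.4288  0.    ]
top marker 0.66 [107. 207.] [0.5285 0.4193 0.    ]
top blue_box 0.66 [120. 146.] [0.6888 0.3891 0.    ]
top red_carton 0.8 [444. 168.] [ 0.6299 -0.4536  0.    ]
```

View pics/scene0.png

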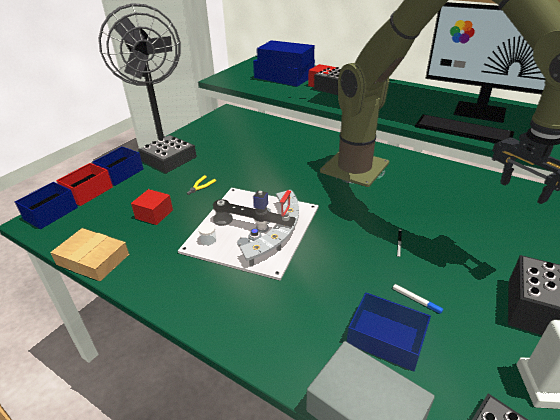

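View pics/top0.png

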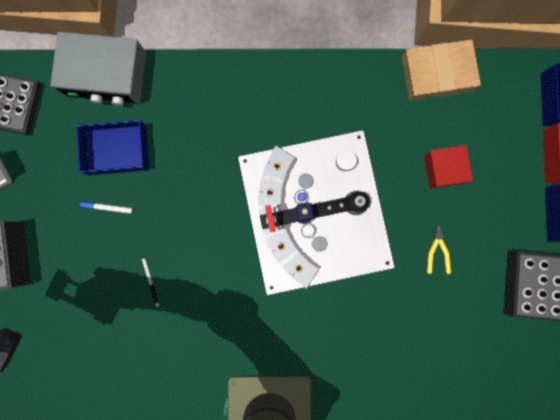

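```bash
python3 - <<'E'
import cv2
a=cv2.imread('pics/scene0.png')[170:260,170:330];b=cv2.imread('pics/top0.png')[160:260,240:400]
cv2.imwrite('pics/s0c.png',cv2.resize(a,None,fx=5,fy=5,interpolation=2));cv2.imwrite('pics/t0c.png',cv2.resize(b,None,fx=5,fy=5,interpolation=2))
E
```

```text
(no output)
```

View pics/s0c.png

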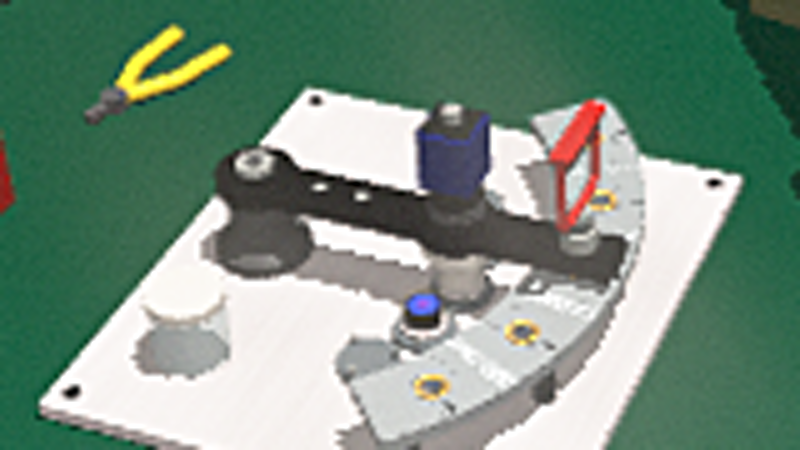

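View pics/t0c.png

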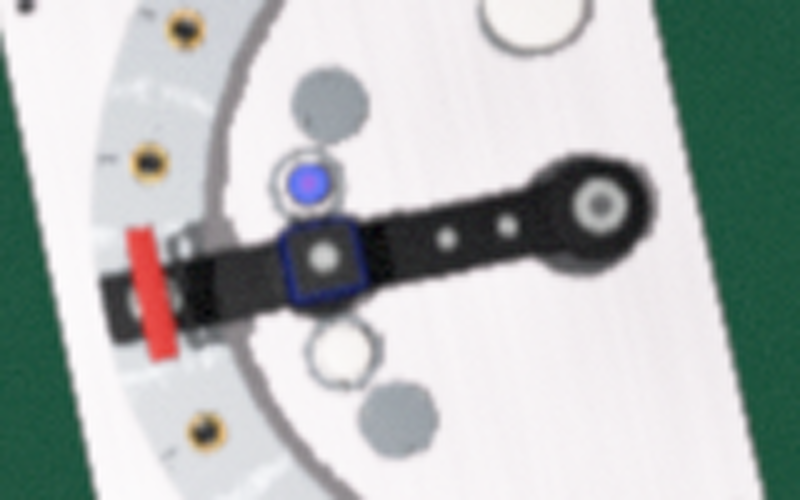

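The bare lens (blue glass, top view about (302,197)) is on the far side, so the target is the hole at +0.314. The moves only shift and turn about z, so I'll see whether the tool tilts where straight-down is out of reach.

Request:
{"method": "carry_out", "body": {
  "linear": [
    [0, 0, 0.04],
    [0, 0, 0.08],
    [0, 0, 0.12],
    [0, 0, 0.16],
    [0, 0, 0.2],
    [0, 0, 0.24],
    [0, 0, 0.28],
    [0, 0, 0.32]
  ],
  "roll": [0, 0, 0, 0, 0, 0, 0, 0]
}}

```text
clock: 2.47
tool_pos: [0.267, 0.5643, 0.5802]
eef_rot: [0.219, 0.976, 0.0, 0.0]
contact_force: [0.9, 1.6, 0.1]
opening: 1.004
```

```bash
cat > st.py <<'E'
from h import *
from scipy.spatial.transform import Rotation as R
s=status.get_state(); r=R.from_quat(s['eef_rot']).as_matrix()
print('t',round(float(s['clock']),2),'q',np.round(s['q'],3),'p',np.round(s['tool_pos'],4),'\nz',np.round(r[:,2],3),'y',np.round(r[:,1],3),'F',np.round(s['contact_force'],1),'op',round(float(s['opening']),3))
E
python3 st.py
```

```text
t 2.47 q [-1.12   0.526 -0.192  0.889  0.098  1.733 -0.142] p [0.267  0.5643 0.5802] 
z [ 0.     0.001 -1.   ] y [0.428 0.904 0.001] F [0.9 1.6 0.1] op 1.004
```

Request:
{"method": "carry_out", "body": {
  "linear": [
    [0, 0, 0.04],
    [0, 0, 0.08],
    [0, 0, 0.12],
    [0, 0, 0.16],
    [0, 0, 0.2],
    [0, 0, 0.24],
    [0, 0, 0.28],
    [0, 0, 0.32]
  ],
  "roll": [0, 0, 0, 0, 0, 0, 0, 0]
}}

```text
clock: 3.13
tool_pos: [0.2444, 0.5158, 0.7205]
eef_rot: [0.219, 0.976, 0.018, 0.004]
contact_force: [-0.1, 0.1, -1.1]
opening: 1.003
```

```bash
python3 st.py
```

```text
t 3.13 q [-1.293  0.498  0.274  0.528 -0.152  2.089 -0.003] p [0.2444 0.5158 0.7205] 
z [ 0.016  0.034 -0.999] y [0.427 0.903 0.038] F [-0.1  0.1 -1.1] op 1.003
```

Request:
{"method": "carry_out", "body": {
  "linear": [
    [0.1, 0.2, 0.3],
    [0.1, 0.2, 0.3]
  ],
  "roll": [0, 0]
}}

```text
clock: 3.3
tool_pos: [0.2516, 0.5288, 0.7268]
eef_rot: [0.218, 0.975, 0.037, 0.008]
contact_force: [0.4, -0.2, 0.1]
opening: 1.001
```

```bash
python3 st.py
```

```text
t 3.3 q [-1.284e+00  5.190e-01  2.840e-01  4.680e-01 -1.700e-01  2.089e+00
 -2.000e-03] p [0.2516 0.5288 0.7268] 
z [ 0.032  0.07  -0.997] y [0.425 0.902 0.076] F [ 0.4 -0.2  0.1] op 1.001
```

Request:
{"method": "carry_out", "body": {
  "linear": [
    [-0.0, -0.0, 0.3],
    [-0.0, -0.0, 0.3],
    [-0.0, -0.0, 0.3],
    [-0.0, -0.0, 0.3]
  ],
  "roll": [0, 0, 0, 0]
}}

```text
clock: 3.63
tool_pos: [0.2307, 0.4847, 0.764]
eef_rot: [0.218, 0.974, 0.055, 0.012]
contact_force: [-0.4, -0.5, -0.3]
opening: 1.003
```

```bash
python3 st.py
```

```text
t 3.63 q [-1.320e+00  4.140e-01  3.000e-01  5.370e-01 -1.490e-01  2.089e+00
 -2.000e-03] p [0.2307 0.4847 0.764 ] 
z [ 0.047  0.102 -0.994] y [0.424 0.899 0.112] F [-0.4 -0.5 -0.3] op 1.003
```

Request:
{"method": "carry_out", "body": {
  "linear": [
    [0.0, 0.0, 0.3]
  ],
  "roll": [0]
}}

```text
clock: 3.72
tool_pos: [0.226, 0.4757, 0.7757]
eef_rot: [0.218, 0.974, 0.065, 0.014]
contact_force: [-0.6, -0.4, -0.3]
opening: 1.001
```

Request:
{"method": "carry_out", "body": {
  "linear": [
    [0.0, 0.0, 0.3]
  ],
  "roll": [0]
}}

```text
clock: 3.8
tool_pos: [0.221, 0.4652, 0.7898]
eef_rot: [0.218, 0.973, 0.079, 0.017]
contact_force: [-0.2, 1.0, 1.1]
opening: 1.003
```

```bash
python3 st.py
```

```text
t 3.8 q [-1.344  0.364  0.324  0.54  -0.148  2.089 -0.003] p [0.221  0.4652 0.7898] 
z [ 0.066  0.146 -0.987] y [0.421 0.893 0.16 ] F [-0.2  1.   1.1] op 1.003
```

Request:
{"method": "carry_out", "body": {
  "linear": [
    [0.0, 0.0, 0.3]
  ],
  "roll": [0]
}}

```text
clock: 3.88
tool_pos: [0.2166, 0.4557, 0.8035]
eef_rot: [0.217, 0.972, 0.092, 0.02]
contact_force: [-0.2, 0.7, 0.4]
opening: 1.0
```

Request:
{"method": "carry_out", "body": {
  "linear": [
    [0.0, 0.0, 0.3]
  ],
  "roll": [0]
}}

```text
clock: 3.97
tool_pos: [0.2125, 0.447, 0.8169]
eef_rot: [0.217, 0.97, 0.107, 0.023]
contact_force: [-0.6, -0.4, 0.3]
opening: 1.001
```

Request:
{"method": "carry_out", "body": {
  "linear": [
    [0.0, 0.0, 0.3]
  ],
  "roll": [0]
}}

```text
clock: 4.05
tool_pos: [0.2087, 0.439, 0.8301]
eef_rot: [0.217, 0.968, 0.121, 0.026]
contact_force: [-0.1, 0.1, -0.2]
opening: 0.998
```

Request:
{"method": "carry_out", "body": {
  "linear": [
    [0.0, 0.0, 0.3]
  ],
  "roll": [0]
}}

```text
clock: 4.13
tool_pos: [0.2051, 0.4315, 0.8429]
eef_rot: [0.216, 0.966, 0.136, 0.029]
contact_force: [-0.1, -0.3, -0.5]
opening: 1.002
```

Request:
{"method": "carry_out", "body": {
  "linear": [
    [0.0, 0.0, 0.3]
  ],
  "roll": [0]
}}

```text
clock: 4.22
tool_pos: [0.2017, 0.4245, 0.8555]
eef_rot: [0.216, 0.964, 0.151, 0.032]
contact_force: [-1.1, -0.0, 0.6]
opening: 0.998
```

Request:
{"method": "carry_out", "body": {
  "linear": [
    [0.0, 0.0, 0.3]
  ],
  "roll": [0]
}}

```text
clock: 4.3
tool_pos: [0.1986, 0.4179, 0.8677]
eef_rot: [0.215, 0.962, 0.166, 0.035]
contact_force: [0.3, 0.3, 0.0]
opening: 1.003
```

```bash
python3 st.py
```

```text
t 4.3 q [-1.432  0.248  0.427  0.478 -0.159  2.089 -0.006] p [0.1986 0.4179 0.8677] 
z [ 0.14   0.305 -0.942] y [0.402 0.852 0.335] F [0.3 0.3 0. ] op 1.003
```

Request:
{"method": "carry_out", "body": {
  "linear": [
    [0.0, 0.0, 0.3]
  ],
  "roll": [0]
}}

```text
clock: 4.38
tool_pos: [0.1955, 0.4117, 0.8796]
eef_rot: [0.214, 0.959, 0.181, 0.039]
contact_force: [0.4, -0.3, 0.2]
opening: 1.0
```

Request:
{"method": "carry_out", "body": {
  "linear": [
    [0.0, 0.0, 0.3]
  ],
  "roll": [0]
}}

```text
clock: 4.47
tool_pos: [0.1926, 0.4058, 0.8913]
eef_rot: [0.214, 0.956, 0.196, 0.042]
contact_force: [0.6, -0.3, 0.7]
opening: 1.002
```

Request:
{"method": "carry_out", "body": {
  "linear": [
    [0.0, 0.0, 0.3]
  ],
  "roll": [0]
}}

```text
clock: 4.55
tool_pos: [0.1899, 0.4002, 0.9028]
eef_rot: [0.213, 0.953, 0.211, 0.045]
contact_force: [0.0, 0.1, -0.4]
opening: 1.003
```

Request:
{"method": "carry_out", "body": {
  "linear": [
    [0.0, 0.0, 0.3]
  ],
  "roll": [0]
}}

```text
clock: 4.63
tool_pos: [0.1873, 0.3948, 0.914]
eef_rot: [0.212, 0.95, 0.225, 0.048]
contact_force: [0.5, -0.5, -0.0]
opening: 0.997
```

Request:
{"method": "carry_out", "body": {
  "linear": [
    [0.0, 0.0, 0.3]
  ],
  "roll": [0]
}}

```text
clock: 4.72
tool_pos: [0.1848, 0.3897, 0.9251]
eef_rot: [0.211, 0.946, 0.24, 0.051]
contact_force: [-0.3, -0.1, -0.5]
opening: 1.0
```

Request:
{"method": "carry_out", "body": {
  "linear": [
    [0.0, 0.0, 0.3]
  ],
  "roll": [0]
}}

```text
clock: 4.8
tool_pos: [0.1824, 0.3847, 0.9359]
eef_rot: [0.211, 0.942, 0.254, 0.055]
contact_force: [-0.0, 0.1, -0.9]
opening: 1.0
```

Request:
{"method": "carry_out", "body": {
  "linear": [
    [0.0, 0.0, 0.3]
  ],
  "roll": [0]
}}

```text
clock: 4.88
tool_pos: [0.1801, 0.3799, 0.9466]
eef_rot: [0.21, 0.938, 0.269, 0.058]
contact_force: [0.3, 0.2, 0.1]
opening: 1.0
```

```bash
python3 st.py
```

```text
t 4.88 q [-1.538  0.177  0.582  0.339 -0.202  2.089 -0.011] p [0.1801 0.3799 0.9466] 
z [ 0.221  0.48  -0.849] y [0.363 0.768 0.528] F [0.3 0.2 0.1] op 1.0
```

Request:
{"method": "carry_out", "body": {
  "linear": [
    [0.0, 0.0, 0.3]
  ],
  "roll": [0]
}}

```text
clock: 4.97
tool_pos: [0.1779, 0.3754, 0.9571]
eef_rot: [0.209, 0.934, 0.283, 0.061]
contact_force: [0.0, 0.4, 0.3]
opening: 1.005
```

Request:
{"method": "carry_out", "body": {
  "linear": [
    [0.0, 0.0, 0.3]
  ],
  "roll": [0]
}}

```text
clock: 5.05
tool_pos: [0.1757, 0.3709, 0.9674]
eef_rot: [0.208, 0.93, 0.297, 0.064]
contact_force: [-0.5, 0.3, 0.1]
opening: 1.005
```

Request:
{"method": "carry_out", "body": {
  "linear": [
    [0.0, 0.0, 0.3]
  ],
  "roll": [0]
}}

```text
clock: 5.13
tool_pos: [0.1737, 0.3666, 0.9775]
eef_rot: [0.207, 0.925, 0.311, 0.067]
contact_force: [-0.1, 0.3, -0.6]
opening: 0.999
```

Request:
{"method": "carry_out", "body": {
  "linear": [
    [0.0, 0.0, 0.3]
  ],
  "roll": [0]
}}

```text
clock: 5.22
tool_pos: [0.1716, 0.3624, 0.9875]
eef_rot: [0.205, 0.921, 0.325, 0.07]
contact_force: [0.7, -0.4, 0.9]
opening: 1.0
```

Request:
{"method": "carry_out", "body": {
  "linear": [
    [0.0, 0.0, 0.3]
  ],
  "roll": [0]
}}

```text
clock: 5.3
tool_pos: [0.1696, 0.3582, 0.9973]
eef_rot: [0.204, 0.916, 0.339, 0.073]
contact_force: [0.3, 0.1, 0.1]
opening: 0.997
```

Request:
{"method": "carry_out", "body": {
  "linear": [
    [0.0, 0.0, 0.3]
  ],
  "roll": [0]
}}

```text
clock: 5.38
tool_pos: [0.1676, 0.3541, 1.0069]
eef_rot: [0.203, 0.911, 0.352, 0.076]
contact_force: [0.5, 0.1, 0.2]
opening: 0.999
```

```bash
python3 st.py
```

```text
t 5.38 q [-1.573  0.154  0.734  0.184 -0.315  2.089 -0.016] p [0.1676 0.3541 1.0069] 
z [ 0.282  0.61  -0.74 ] y [0.316 0.67  0.672] F [0.5 0.1 0.2] op 0.999
```

```bash
cat > kin.py <<'E'
import numpy as np, itertools
from scipy.spatial.transform import Rotation as R
D=[([-1.095,.689,-.195,1.565,.157,.902,-.215],[.267,.565,.258],[.219,.976,0,0]),
([-1.12,.526,-.192,.889,.098,1.733,-.142],[.267,.5643,.5802],[.219,.976,0,0]),
([-1.293,.498,.274,.528,-.152,2.089,-.003],[.2444,.5158,.7205],[.219,.976,.018,.004]),
([-1.32,.414,.3,.537,-.149,2.089,-.002],[.2307,.4847,.764],[.218,.974,.055,.012]),
([-1.432,.248,.427,.478,-.159,2.089,-.006],[.1986,.4179,.8677],[.215,.962,.166,.035]),
([-1.538,.177,.582,.339,-.202,2.089,-.011],[.1801,.3799,.9466],[.21,.938,.269,.058]),
([-1.573,.154,.734,.184,-.315,2.089,-.016],[.1676,.3541,1.0069],[.203,.911,.352,.076])]
z=lambda a:R.from_euler('z',a); y=lambda a:R.from_euler('y',a)
def frames(q,s,al,be):
    F=[z(al)*z(s[0]*q[0])]
    F.append(F[-1]*y(q[1])); F.append(F[-1]*z(s[1]*q[2])); F.append(F[-1]*y(q[3]))
    F.append(F[-1]*z(s[2]*q[4])); F.append(F[-1]*y(q[5])); F.append(F[-1]*z(s[3]*q[6])*z(be))
    return F
def basis(q,s,al,be):
    F=frames(q,s,al,be)
    return F,[F[0].apply([0,0,1]),F[0].apply([1,0,0]),F[2].apply([0,0,1]),F[2].apply([1,0,0]),F[4].apply([0,0,1]),F[4].apply([1,0,0]),F[5].apply([0,0,1]),F[5].apply([1,0,0])]
if __name__=='__main__':
    from scipy.optimize import least_squares
    out=[]
    for s in itertools.product([1,-1],repeat=4):
        f=lambda v:np.concatenate([(R.from_quat(r).inv()*frames(q,s,*v)[-1]).as_rotvec() for q,p,r in D])
        for a in np.arange(-3,3.2,1):
          for b in (-2,0,2):
            o=least_squares(f,[a,b]); out.append((o.cost,s,o.x))
    out.sort(key=lambda t:t[0])
    for c,s,x in out[:40:8]:
        A=np.concatenate([np.array(basis(q,s,*x)[1]).T for q,p,r in D]); b=np.concatenate([p for q,p,r in D])
        L,res,rk,sv=np.linalg.lstsq(A,b,rcond=1e-4)
        print(c,s,np.mod(x,2*np.pi),np.round(L,3),rk,np.abs(A@L-b).max())
E
python3 kin.py
```

```text
4.330542513263143e-06 (-1, -1, -1, -1) [4.75505640e-04 1.57106429e+00] [ 0.239 -0.086  0.815  0.136  0.31   0.041  0.304  0.133] 8 0.04629054648787778
4.330542513264891e-06 (-1, -1, -1, -1) [4.75505508e-04 1.57106429e+00] [ 0.239 -0.086  0.815  0.136  0.31   0.041  0.304  0.133] 8 0.046290546409928135
4.330542513287782e-06 (-1, -1, -1, -1) [4.75498507e-04 1.57106428e+00] [ 0.239 -0.086  0.815  0.136  0.31   0.041  0.304  0.133] 8 0.04629054226956378
2.5641003334941204e-05 (1, 1, 1, 1) [2.27656502 1.58706297] [ 0.264 -0.068  0.76   0.106  0.319  0.031  0.305  0.103] 8 0.02951320850922623
2.5641003334946035e-05 (1, 1, 1, 1) [2.27656502 1.58706298] [ 0.264 -0.068  0.76   0.106  0.319  0.031  0.305  0.103] 8 0.029513206736635433
```

```bash
cat > kin2.py <<'E'
from kin import *
S=(-1,-1,-1,-1); AL=0; BE=np.pi/2
def bas(q):
    F=frames(q,S,AL,BE)
    return F,np.array([F[0].apply([0,0,1]),F[0].apply([1,0,0]),F[1].apply([0,1,0]),F[2].apply([0,0,1]),F[3].apply([0,1,0]),F[4].apply([0,0,1]),F[5].apply([0,1,0]),F[5].apply([0,0,1])]).T
if __name__=='__main__':
    A=np.concatenate([bas(np.array(q))[1] for q,p,r in D]); b=np.concatenate([p for q,p,r in D])
    print(np.linalg.svd(A)[1].round(3))
    for rc in(1e-2,1e-3,1e-5):
        L=np.linalg.lstsq(A,b,rcond=rc)[0]; print(np.round(L,3),np.abs(A@L-b).max())
    for sg in itertools.product([1,-1],repeat=3):
        L0=np.array([.317,.081,.1925*sg[0],.4,.1685*sg[1],.4,.1363*sg[2],.1338])
        r=(b-A@L0).reshape(-1,3); d=A.reshape(-1,3,8)[:,:,7]; t=(r*d).sum(1).mean(); print(sg,t,np.abs(r-t*d).max())
E
python3 kin2.py
```

```text
[4.718 4.53  3.337 1.21  0.717 0.271 0.154 0.086]
[ 0.348  0.001 -0.018  0.562 -0.028  0.345  0.     0.307] 0.0003989927567778495
[ 0.348  0.001 -0.018  0.562 -0.028  0.345  0.     0.307] 0.0003989927567778495
[ 0.348  0.001 -0.018  0.562 -0.028  0.345  0.     0.307] 0.0003989927567778495
(1, 1, 1) 0.013943552671431261 0.5194847413704455
(1, 1, -1) 0.01394355267143131 0.27117218890545475
(1, -1, 1) 0.043899857228963834 0.26032196411476505
(1, -1, -1) 0.04389985722896385 0.15709894147490006
(-1, 1, 1) -0.01965374892197997 0.16309606583988942
(-1, 1, -1) -0.019653748921979936 0.13998414187580996
(-1, -1, 1) 0.010302555635552584 0.18377695107799194
(-1, -1, -1) 0.01030255563555261 0.43706341361284384
```

```bash
cat > fx.py <<'E'
from h import *
from scipy.optimize import least_squares
p=snapshot('top'); save(p,'top1')
c=lambda x,y:((x+.5)/5-.5+240,(y+.5)/5-.5+160)
obs=[(c(600,205),.078,0,0),(c(185,31),.054,.22,.628),(c(149,163),.054,.22,.314),(c(207,432),.054,.22,-.314),((298.5,267.5),.054,.22,-.628),(c(152,293),.158,.22,0),(c(309,184),.035,.14,.314),(c(324,257),.154,.14,0)]
W=[world(p,*o[0],z=o[1])[:2] for o in obs]
# fixture angle th: fixture x axis in world; arm direction -x rotated by joint (ring to +y => about -z)
def pos(v,r,j):
    a=v[2]+np.pi-j; return np.array([v[0]+r*np.cos(a),v[1]+r*np.sin(a)])
f=lambda v:np.concatenate([pos(v,o[2],o[3])-w for o,w in zip(obs,W)])
o=least_squares(f,[.53,-.217,-1.35],loss='soft_l1',f_scale=.002)
print(o.x,np.round(f(o.x).reshape(-1,2)*1000,1))
for j in(0,.314): print(j,'ring',pos(o.x,.22,j),'az to pivot deg',np.degrees(o.x[2]-j))
E
python3 fx.py
```

```text
[ 0.53858417 -0.2210403  -1.36140931] [[-0.1  0.4]
 [ 0.5 -0.1]
 [-0.1 -0.2]
 [-0.1  0.2]
 [-1.  -0.3]
 [ 0.  -0.1]
 [ 0.5  0.3]
 [ 0.2 -0.2]]
0 ring [ 0.49285489 -0.00584543] az to pivot deg -78.00300751285835
0.314 ring [ 0.56155707 -0.00224303] az to pivot deg -95.9938822799662
```

```bash
cat > ik.py <<'E'
from kin2 import *
from scipy.optimize import least_squares
A=np.concatenate([bas(np.array(q))[1] for q,p,r in D]); b=np.concatenate([p for q,p,r in D])
L=np.linalg.lstsq(A,b,rcond=None)[0]
lo=np.array([-3.01,-.46,-1.47,.13,-1,.04,-2.66]);hi=np.array([3.01,2.08,1.51,2.56,4.14,2.09,2.66])
def fk(q):
    F,B=bas(q); return B@L,F[-1]
def ik(p,r,q0,reg=1e-3):
    f=lambda q:np.concatenate([(fk(q)[0]-p)*10,(r.inv()*fk(q)[1]).as_rotvec()*3,reg*(q-q0)])
    o=least_squares(f,np.clip(q0,lo+1e-6,hi-1e-6),bounds=(lo,hi)); e=f(o.x)
    return o.x,np.abs(e[:3]).max()/10,np.abs(e[3:6]).max()/3
E
cat > t.py <<'E'
from ik import *
q=np.array([-1.573,.154,.734,.184,-.315,2.089,-.016]); R0=R.from_quat([.203,.911,.352,.076])
az=65.2; rng=np.random.default_rng(0)
for name,extra in(('',0),('flip',np.pi)):
  sols=[]
  for i in range(60):
    q0=rng.uniform(lo,hi)
    r=z(np.radians(-78-az))*R0*z(extra)
    x,e,a=ik(np.array([.493,-.006,.15]),r,q0,1e-4)
    if e<1e-3 and a<.01:
        m=np.minimum(x-lo,hi-x).min(); sols.append((m,x))
  sols.sort(key=lambda t:-t[0]); print(name,len(sols))
  for m,x in sols[:6]: print(round(m,2),x.round(2))
E
python3 t.py
```

```text
23
0.32 [-0.89  1.    0.68  2.12  0.47  0.36 -2.25]
0.32 [-0.89  1.    0.68  2.12  0.46  0.36 -2.24]
0.3 [-1.02  1.17  1.02  2.13 -0.56  0.34 -1.2 ]
0.3 [-1.02  1.17  1.02  2.13 -0.56  0.34 -1.2 ]
0.3 [-1.02  1.17  1.02  2.13 -0.55  0.34 -1.21]
0.29 [-0.92  1.03  0.75  2.12  0.31  0.33 -2.08]
flip 37
0.49 [ 0.04  1.04 -0.96  2.07  1.31  1.56  0.01]
0.49 [ 0.02  1.03 -0.93  2.07  1.31  1.53  0.02]
0.49 [ 0.02  1.03 -0.92  2.07  1.31  1.53  0.02]
0.48 [-0.05  0.97 -0.78  2.08  1.28  1.4   0.05]
0.48 [ 0.05  1.06 -0.99  2.07  1.32  1.59  0.01]
0.48 [-0.1   0.94 -0.67  2.08  1.26  1.31  0.06]
```

```bash
cat > t2.py <<'E'
from ik import *
import sys
q=np.array([-1.573,.154,.734,.184,-.315,2.089,-.016]); R0=R.from_quat([.203,.911,.352,.076])
p0,R0=fk(q)
def sim(way,q,n=14,v=True):
    pa,ya=p0.copy(),0.; worst=0;mindq=0
    for p,yaw in way:
        p=np.array(p)
        for k in range(1,n+1):
            t=k/n; qn,e,a=ik(pa+(p-pa)*t,z(np.radians(ya+(yaw-ya)*t))*R0,q,1e-2)
            worst=max(worst,e,a/3); mindq=max(mindq,np.abs(qn-q).max()); q=qn
        pa,ya=p,yaw
        if v: print(p,yaw,q.round(2),'err',round(worst*1000,1),'maxdq',round(mindq,2),'marg',np.minimum(q-lo,hi-q).min().round(2)); worst=mindq=0
    return q
ring=[.493,-.006,.15];pre=[.476,.073,.239]; end=[.5616,-.0022,.16]
for mid,sg in (([.35,.35,.6],-1),([.45,.2,.5],-1),([.35,.35,.6],1),([.3,.45,.5],-1)):
    Y=-143.2 if sg<0 else 216.8
    print('---',mid,sg)
    sim([(mid,0),(mid,Y/2),(mid,Y),(pre,Y),(ring,Y),(end,Y-18)],q)
E
python3 t2.py
```

```text
--- [0.35, 0.35, 0.6] -1
[0.35 0.35 0.6 ] 0 [-1.98 -0.25  0.98  1.89  0.11  0.66  0.13] err 0.0 maxdq 0.43 marg 0.21
[0.35 0.35 0.6 ] -71.6 [-1.62  0.11  0.36  1.7   0.72  1.26 -1.59] err 0.0 maxdq 0.18 marg 0.57
[0.35 0.35 0.6 ] -143.2 [-1.41  0.58  0.62  1.07  0.29  2.   -2.1 ] err 0.0 maxdq 0.06 marg 0.09
[0.476 0.073 0.239] -143.2 [-1.    0.79  0.6   2.01  0.44  0.72 -2.25] err 0.0 maxdq 0.11 marg 0.41
[ 0.493 -0.006  0.15 ] -143.2 [-0.87  0.99  0.65  2.12  0.54  0.37 -2.31] err 0.0 maxdq 0.02 marg 0.33
[ 0.5616 -0.0022  0.16  ] -161.2 [-0.69  1.    0.53  1.73  0.31  0.84 -2.24] err 0.0 maxdq 0.04 marg 0.42
--- [0.45, 0.2, 0.5] -1
[0.45 0.2  0.5 ] 0 [-2.05 -0.46  1.39  2.03  0.11  0.56  0.54] err 0.0 maxdq 0.45 marg 0.0
[0.45 0.2  0.5 ] -71.6 [-1.35  0.06  0.52  2.08  0.88  0.75 -1.55] err 0.0 maxdq 0.36 marg 0.48
[0.45 0.2  0.5 ] -143.2 [-1.25  0.53  0.68  1.5   0.35  1.51 -2.02] err 0.0 maxdq 0.07 marg 0.58
[0.476 0.073 0.239] -143.2 [-1.02  0.81  0.64  2.02  0.4   0.7  -2.21] err 0.0 maxdq 0.06 marg 0.45
[ 0.493 -0.006  0.15 ] -143.2 [-0.88  1.    0.68  2.12  0.48  0.36 -2.26]
[... 668 characters left out ...]
16  ] 198.8 [-2.52 -0.46  1.51  2.56  1.17  1.19  2.66] err 203.2 maxdq 0.01 marg 0.0
--- [0.3, 0.45, 0.5] -1
[0.3  0.45 0.5 ] 0 [-1.6   0.07  0.64  2.07 -0.5   0.32  0.57] err 0.0 maxdq 0.47 marg 0.28
[0.3  0.45 0.5 ] -71.6 [-2.21  0.72  1.51  1.76 -0.15  0.86 -0.94] err 0.0 maxdq 0.34 marg 0.0
[0.3  0.45 0.5 ] -143.2 [-1.67  1.04  1.51  1.07 -0.32  1.96 -1.71] err 0.0 maxdq 0.08 marg 0.0
[0.476 0.073 0.239] -143.2 [-1.24  1.1   1.24  2.03 -0.44  0.67 -1.29] err 0.0 maxdq 0.12 marg 0.27
[ 0.493 -0.006  0.15 ] -143.2 [-1.02  1.17  1.02  2.13 -0.55  0.34 -1.21] err 0.0 maxdq 0.02 marg 0.3
[ 0.5616 -0.0022  0.16  ] -161.2 [-0.92  1.29  1.17  1.74 -0.51  0.86 -1.44] err 0.0 maxdq 0.04 marg 0.34
```

Kinematics fitted to 0.4 mm, and the tool is tilted 42°. Next I go down and out, then yaw the tilt round.

Request:
{"method": "carry_out", "body": {
  "linear": [
    [0.01, 0, -0.03],
    [0.02, 0, -0.06],
    [0.04, 0, -0.1],
    [0.06, 0, -0.14],
    [0.08, 0, -0.18],
    [0.1, 0, -0.22],
    [0.12, 0, -0.26],
    [0.14, 0, -0.3]
  ],
  "roll": [0, 0, 0, 0, 0, 0, 0, 0]
}}

```text
clock: 6.1
tool_pos: [0.2566, 0.3495, 0.8114]
eef_rot: [0.202, 0.91, 0.355, 0.076]
contact_force: [1.6, 0.7, 0.1]
opening: 0.996
```

```bash
python3 st.py
```

```text
t 6.1 q [-2.13  -0.323  0.595  1.346  0.424  1.347 -0.298] p [0.2566 0.3495 0.8114] 
z [ 0.281  0.614 -0.737] y [0.313 0.667 0.676] F [1.6 0.7 0.1] op 0.996
```

```bash
cat > t3.py <<'E'
import t2
from t2 import *
from plant import status
s=status.get_state(); q=np.array(s['q']); t2.p0,t2.R0=fk(q); print(t2.p0-s['tool_pos'])
for w in ([([.3,.35,.75],-45),([.35,.3,.65],-95),([.42,.2,.5],-143.2),(pre,-143.2),(ring,-143.2),(end,-161.2)],
          [([.2566,.35,.811],-50),([.35,.3,.65],-100),([.42,.2,.5],-143.2),(pre,-143.2),(ring,-143.2),(end,-161.2)]):
    print('==='); sim(w,q,10)
E
python3 t3.py | sed -n '/^\[ *-\?[0-9.e-]* [^,]*\]$/p;/===/,$p'
```

```text
[-0.00041951  0.00077624 -0.00036928]
===
[0.3  0.35 0.75] -45 [-1.85 -0.11  0.41  1.46  0.69  1.41 -1.08] err 0.0 maxdq 0.08 marg 0.35
[0.35 0.3  0.65] -95 [-1.7   0.17  0.54  1.5   0.65  1.58 -1.71] err 0.0 maxdq 0.08 marg 0.51
[0.42 0.2  0.5 ] -143.2 [-1.33  0.5   0.73  1.57  0.35  1.51 -2.06] err 0.0 maxdq 0.05 marg 0.58
[0.476 0.073 0.239] -143.2 [-1.04  0.81  0.66  2.02  0.39  0.69 -2.19] err 0.0 maxdq 0.08 marg 0.47
[ 0.493 -0.006  0.15 ] -143.2 [-0.9   1.01  0.69  2.12  0.46  0.35 -2.23] err 0.0 maxdq 0.03 marg 0.31
[ 0.5616 -0.0022  0.16  ] -161.2 [-0.72  1.02  0.58  1.73  0.25  0.82 -2.18] err 0.0 maxdq 0.05 marg 0.48
===
[0.2566 0.35   0.811 ] -50 [-1.89 -0.06  0.31  1.24  0.73  1.68 -1.12] err 0.0 maxdq 0.09 marg 0.4
[0.35 0.3  0.65] -100 [-1.65  0.21  0.52  1.46  0.63  1.63 -1.75] err 0.0 maxdq 0.08 marg 0.46
[0.42 0.2  0.5 ] -143.2 [-1.31  0.49  0.69  1.57  0.36  1.52 -2.08] err 0.0 maxdq 0.04 marg 0.57
[0.476 0.073 0.239] -143.2 [-1.02  0.81  0.64  2.02  0.41  0.7  -2.22] err 0.0 maxdq 0.08 marg 0.44
[ 0.493 -0.006  0.15 ] -143.2 [-0.89  1.    0.68  2.12  0.49  0.36 -2.27] err 0.0 maxdq 0.03 marg 0.32
[ 0.5616 -0.0022  0.16  ] -161.2 [-0.71  1.01  0.56  1.73  0.28  0.83 -2.21] err 0.0 maxdq 0.05 marg 0.45
```

First plan. Turn 0.12 rad per row at most (7.16° = 0.125).

Request:
{"method": "carry_out", "body": {
  "linear": [
    [0.006, 0, -0.01],
    [0.012, 0, -0.02],
    [0.018, 0, -0.03],
    [0.024, 0, -0.04],
    [0.03, 0, -0.05],
    [0.036, 0, -0.06],
    [0.04, 0, -0.06],
    [0.043, 0, -0.061]
  ],
  "roll": [-0.1, -0.2, -0.3, -0.4, -0.5, -0.6, -0.7, -0.8]
}}

```text
clock: 6.77
tool_pos: [0.3, 0.349, 0.7497]
eef_rot: [0.542, 0.758, 0.296, 0.209]
contact_force: [-0.4, -0.4, 0.7]
opening: 1.002
```

Request:
{"method": "carry_out", "body": {
  "linear": [
    [0.006, -0.006, -0.012],
    [0.012, -0.012, -0.025],
    [0.018, -0.018, -0.037],
    [0.024, -0.024, -0.05],
    [0.03, -0.03, -0.06],
    [0.036, -0.036, -0.075],
    [0.04, -0.045, -0.09],
    [0.045, -0.05, -0.1]
  ],
  "roll": [-0.1, -0.2, -0.3, -0.4, -0.5, -0.6, -0.7, -0.8]
}}

```text
clock: 7.43
tool_pos: [0.3447, 0.2983, 0.6482]
eef_rot: [0.795, 0.486, 0.19, 0.309]
contact_force: [-0.1, 0.0, -0.5]
opening: 1.001
```

```bash
python3 st.py
```

```text
t 7.43 q [-1.676  0.144  0.475  1.536  0.671  1.57  -1.71 ] p [0.3447 0.2983 0.6482] 
z [ 0.602 -0.307 -0.737] y [ 0.656 -0.337  0.676] F [-0.1  0.  -0.5] op 1.001
```

Request:
{"method": "carry_out", "body": {
  "linear": [
    [0.01, -0.012, -0.018],
    [0.02, -0.025, -0.037],
    [0.03, -0.037, -0.055],
    [0.04, -0.05, -0.075],
    [0.05, -0.062, -0.092],
    [0.06, -0.075, -0.11],
    [0.07, -0.087, -0.13],
    [0.075, -0.1, -0.15]
  ],
  "roll": [-0.11, -0.22, -0.33, -0.45, -0.56, -0.67, -0.78, -0.89]
}}

```text
clock: 8.1
tool_pos: [0.4205, 0.1983, 0.4969]
eef_rot: [0.927, 0.094, 0.038, 0.361]
contact_force: [-0.1, 0.1, -0.2]
opening: 1.001
```

```bash
python3 st.py; python3 - <<'E'
from h import *
from scipy.spatial.transform import Rotation as R
s=status.get_state();p=np.array(s['tool_pos']);d=R.from_quat(s['eef_rot']).as_matrix()[:,2]
print('az',np.degrees(np.arctan2(d[1],d[0])))
for b in(.15,.12,.08,.0): print(b,np.round(np.array([.4929,-.0058,.150])-b*d-p,4))
E
```

```text
t 8.1 q [-1.303  0.496  0.688  1.573  0.359  1.511 -2.078] p [0.4205 0.1983 0.4969] 
z [ 0.138 -0.662 -0.737] y [ 0.147 -0.722  0.676] F [-0.1  0.1 -0.2] op 1.001
az -78.25171458584045
0.15 [ 0.0518 -0.1048 -0.2363]
0.12 [ 0.0559 -0.1247 -0.2584]
0.08 [ 0.0614 -0.1512 -0.2879]
0.0 [ 0.0724 -0.2041 -0.3469]
```

Request:
{"method": "carry_out", "body": {
  "linear": [
    [0.007, -0.015, -0.034],
    [0.015, -0.03, -0.068],
    [0.022, -0.045, -0.102],
    [0.03, -0.06, -0.136],
    [0.037, -0.075, -0.17],
    [0.045, -0.09, -0.204],
    [0.052, -0.105, -0.236],
    [0.052, -0.105, -0.236]
  ],
  "roll": [0, 0, 0, 0, 0, 0, 0, 0]
}}

```text
clock: 8.77
tool_pos: [0.4705, 0.09, 0.257]
eef_rot: [0.926, 0.094, 0.033, 0.363]
contact_force: [0.6, 0.1, 0.6]
opening: 0.997
```

```bash
python3 st.py; python3 - <<'E'
from h import *
from scipy.spatial.transform import Rotation as R
s=status.get_state();p=np.array(s['tool_pos']);d=R.from_quat(s['eef_rot']).as_matrix()[:,2]
for b in(.08,.03,.0,-.004): print(b,np.round(np.array([.4929,-.0058,.150])-b*d-p,4))
p=snapshot('scene');save(p,'s2');cv2.imwrite('pics/s2c.png',cv2.resize(cv2.imread('pics/s2.png')[110:260,170:370],None,fx=4,fy=4,interpolation=2))
E
```

```text
t 8.77 q [-1.052  0.779  0.633  1.981  0.389  0.791 -2.199] p [0.4705 0.09   0.257 ] 
z [ 0.13  -0.667 -0.734] y [ 0.149 -0.718  0.68 ] F [0.6 0.1 0.6] op 0.997
0.08 [ 0.012  -0.0424 -0.0483]
0.03 [ 0.0185 -0.0758 -0.085 ]
0.0 [ 0.0224 -0.0958 -0.107 ]
-0.004 [ 0.0229 -0.0985 -0.1099]
```

View pics/s2c.png

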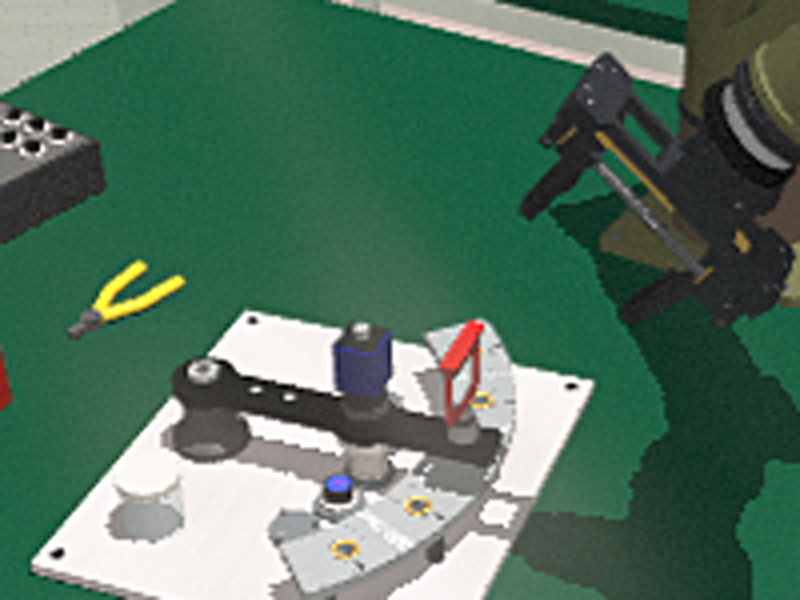

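Request:
{"method": "carry_out", "body": {
  "linear": [
    [0.004, -0.015, -0.017],
    [0.008, -0.03, -0.034],
    [0.012, -0.045, -0.05],
    [0.015, -0.06, -0.067],
    [0.018, -0.076, -0.085],
    [0.018, -0.076, -0.085]
  ],
  "roll": [0, 0, 0, 0, 0, 0],
  "gripper": 0.5,
  "grip_force": 10
}}

```text
clock: 9.32
tool_pos: [0.4892, 0.0141, 0.174]
eef_rot: [0.926, 0.093, 0.034, 0.364]
contact_force: [-0.4, -0.1, 0.6]
opening: 0.571
```

```bash
python3 st.py; python3 - <<'E'
from h import *
from scipy.spatial.transform import Rotation as R
s=status.get_state();p=np.array(s['tool_pos']);d=R.from_quat(s['eef_rot']).as_matrix()[:,2]
for b in(.03,.0,-.004): print(b,np.round(np.array([.4929,-.0058,.150])-b*d-p,4))
for n,c in(('scene',(130,250,220,360)),('top',(160,260,230,350))):
    p=snapshot(n);save(p,n+'3');cv2.imwrite(f'pics/{n}3c.png',cv2.resize(cv2.imread(f'pics/{n}3.png')[c[0]:c[1],c[2]:c[3]],None,fx=5,fy=5,interpolation=2))
E
```

```text
t 9.32 q [-0.917  0.943  0.658  2.09   0.463  0.471 -2.246] p [0.4892 0.0141 0.174 ] 
z [ 0.131 -0.668 -0.733] y [ 0.148 -0.718  0.68 ] F [-0.4 -0.1  0.6] op 0.571
0.03 [-0.0003  0.0002 -0.002 ]
0.0 [ 0.0037 -0.0199 -0.024 ]
-0.004 [ 0.0042 -0.0225 -0.0269]
```

View pics/scene3c.png

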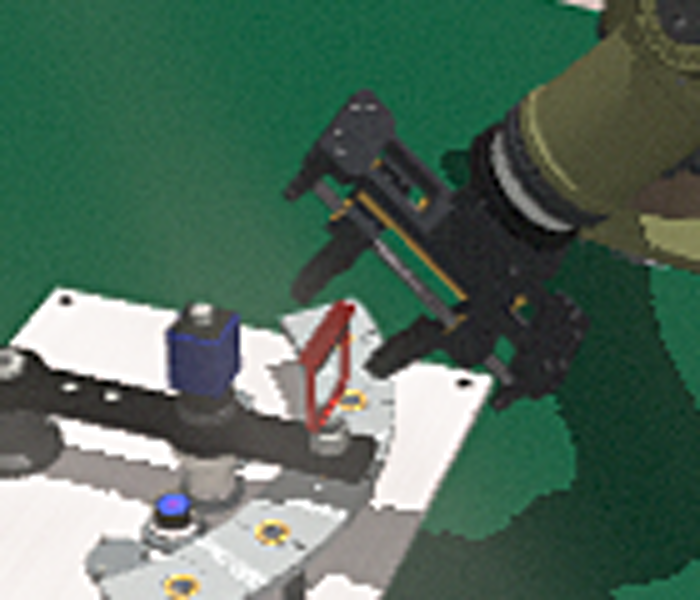

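View pics/top3c.png

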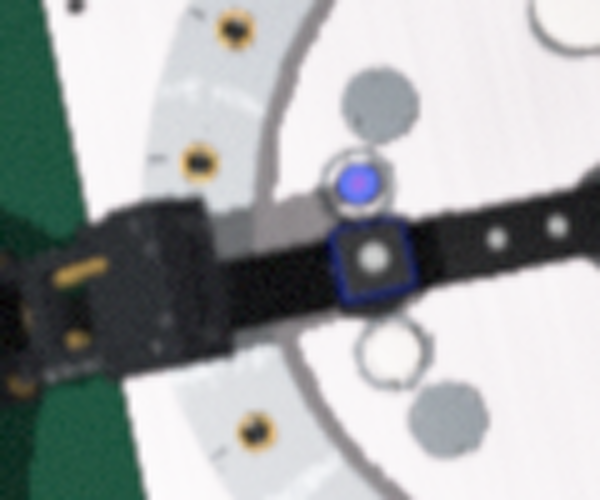

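The bar (330,330 in the crop) lies between the upper fingertip (300,290) and the lower one (375,365), lined up laterally. Next I advance and pinch lightly.

Request:
{"method": "carry_out", "body": {
  "linear": [
    [0.001, -0.005, -0.006],
    [0.002, -0.01, -0.012],
    [0.003, -0.015, -0.018],
    [0.004, -0.02, -0.023],
    [0.004, -0.02, -0.023]
  ],
  "roll": [0, 0, 0, 0, 0]
}}

```text
clock: 9.83
tool_pos: [0.4937, -0.0047, 0.1516]
eef_rot: [0.926, 0.093, 0.035, 0.363]
contact_force: [-0.1, 0.8, -1.1]
opening: 0.5
```

```bash
python3 st.py; python3 - <<'E'
from h import *
for n,c in(('scene',(130,250,220,360)),):
    p=snapshot(n);save(p,n+'4');cv2.imwrite(f'pics/{n}4c.png',cv2.resize(cv2.imread(f'pics/{n}4.png')[c[0]:c[1],c[2]:c[3]],None,fx=5,fy=5,interpolation=2))
E
```

```text
t 9.83 q [-0.886  0.996  0.671  2.109  0.481  0.386 -2.26 ] p [ 0.4937 -0.0047  0.1516] 
z [ 0.133 -0.667 -0.734] y [ 0.148 -0.718  0.68 ] F [-0.1  0.8 -1.1] op 0.5
```

View pics/scene4c.png

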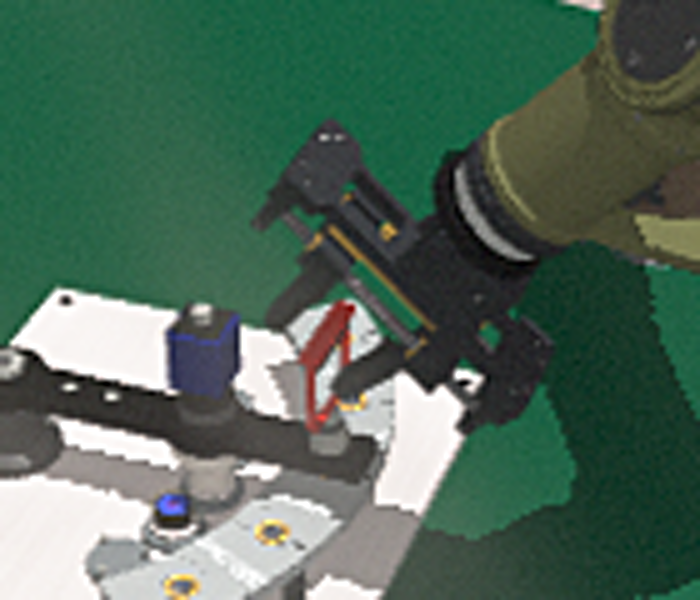

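Request:
{"method": "carry_out", "body": {
  "linear": [
    [0, 0, 0],
    [0, 0, 0],
    [0, 0, 0],
    [0, 0, 0],
    [0, 0, 0],
    [0, 0, 0]
  ],
  "roll": [0, 0, 0, 0, 0, 0],
  "gripper": 0,
  "grip_force": 15
}}

```text
clock: 10.38
tool_pos: [0.4938, -0.0047, 0.1524]
eef_rot: [0.926, 0.093, 0.035, 0.364]
contact_force: [0.4, -0.0, 2.8]
opening: 0.182
```

```bash
python3 st.py; python3 - <<'E'
from h import *
for n,c in(('scene',(130,250,220,360)),):
    p=snapshot(n);save(p,n+'5');cv2.imwrite(f'pics/{n}5c.png',cv2.resize(cv2.imread(f'pics/{n}5.png')[c[0]:c[1],c[2]:c[3]],None,fx=5,fy=5,interpolation=2))
E
```

```text
t 10.38 q [-0.886  0.994  0.671  2.109  0.482  0.388 -2.26 ] p [ 0.4938 -0.0047  0.1524] 
z [ 0.133 -0.667 -0.733] y [ 0.147 -0.718  0.68 ] F [ 0.4 -0.   2.8] op 0.182
```

View pics/scene5c.png

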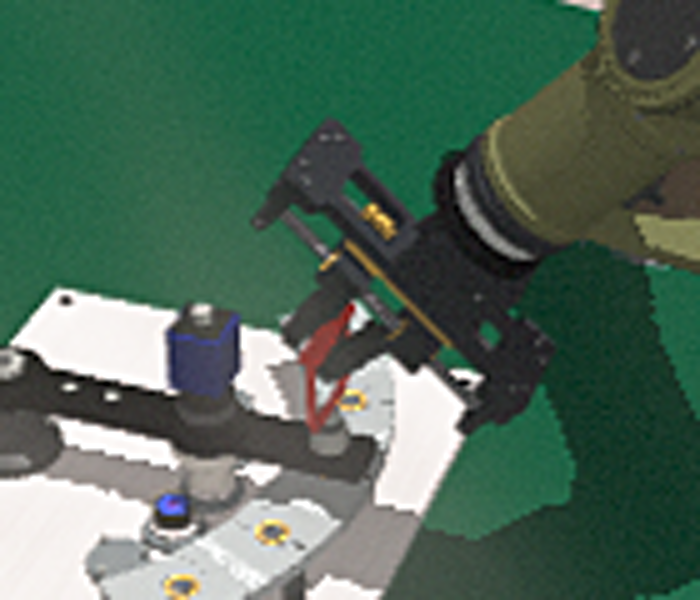

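The bar is pinched, with the lower finger through the window under the pad. Now lift.

Request:
{"method": "carry_out", "body": {
  "linear": [
    [0, 0, 0.003],
    [0, 0, 0.006],
    [0, 0, 0.009],
    [0, 0, 0.012],
    [0, 0, 0.014],
    [0, 0, 0.014],
    [0, 0, 0.014]
  ],
  "roll": [0, 0, 0, 0, 0, 0, 0]
}}

```text
clock: 11.02
tool_pos: [0.4936, -0.0046, 0.1662]
eef_rot: [0.926, 0.093, 0.035, 0.363]
contact_force: [0.7, -3.9, -9.4]
opening: 0.179
```

```bash
python3 st.py; python3 - <<'E'
from h import *
for n,c in(('scene',(130,250,220,360)),):
    p=snapshot(n);save(p,n+'6');cv2.imwrite(f'pics/{n}6c.png',cv2.resize(cv2.imread(f'pics/{n}6.png')[c[0]:c[1],c[2]:c[3]],None,fx=5,fy=5,interpolation=2))
E
```

```text
t 11.02 q [-0.888  0.964  0.673  2.106  0.484  0.416 -2.246] p [ 0.4936 -0.0046  0.1662] 
z [ 0.133 -0.667 -0.733] y [ 0.147 -0.718  0.68 ] F [ 0.7 -3.9 -9.4] op 0.179
```

View pics/scene6c.png

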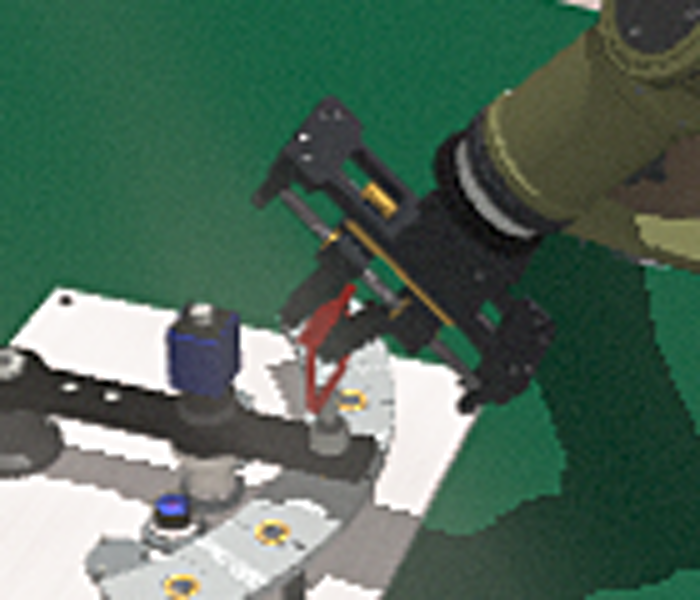

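```bash
python3 - <<'E'
import numpy as np
c=np.array([.5386,-.2210]);p=np.array([.4936,-.0046])
for j in [.02,.05,.09,.13,.17,.2,.22,.24,.314]:
    C,S=np.cos(-j),np.sin(-j); print(j,np.round(c+np.array([[C,-S],[S,C]])@(p-c)-p,4))
E
```

```text
0.02 [0.0043 0.0009]
0.05 [0.0109 0.002 ]
0.09 [0.0196 0.0032]
0.13 [0.0284 0.004 ]
0.17 [0.0373 0.0045]
0.2 [0.0439 0.0046]
0.22 [0.0483 0.0046]
0.24 [0.0527 0.0045]
0.314 [0.069  0.0033]
```

Request:
{"method": "carry_out", "body": {
  "linear": [
    [0.004, 0.001, 0],
    [0.011, 0.002, 0],
    [0.02, 0.003, 0],
    [0.028, 0.004, 0],
    [0.037, 0.0045, 0],
    [0.044, 0.0046, 0],
    [0.048, 0.0046, 0],
    [0.048, 0.0046, 0]
  ],
  "roll": [-0.02, -0.05, -0.09, -0.13, -0.17, -0.2, -0.22, -0.22]
}}

```text
clock: 11.73
tool_pos: [0.5426, -0.0, 0.1656]
eef_rot: [0.931, -0.01, -0.005, 0.365]
contact_force: [1.0, -3.7, -9.4]
opening: 0.185
```

```bash
python3 st.py; python3 - <<'E'
from h import *
s=status.get_state()
c=np.array([.5386,-.2210]);a0=np.arctan2(.2164,-.045)
p=np.array(s['tool_pos'][:2]);v=p-c;j=a0-np.arctan2(v[1],v[0]);print('tcp j',j,np.hypot(*v))
for k in(.25,.28,.3,.314):
    a=a0-k; print(k,np.round(c+.2210*np.array([np.cos(a),np.sin(a)])-p,4),round(k-j,3))
p=snapshot('top');save(p,'top7');cv2.imwrite('pics/top7c.png',cv2.resize(cv2.imread('pics/top7.png')[160:260,230:380],None,fx=5,fy=5,interpolation=2))
E
```

```text
t 11.73 q [-0.756  0.982  0.579  1.831  0.327  0.735 -2.206] p [ 0.5426 -0.      0.1656] 
z [-0.016 -0.679 -0.734] y [-0.014 -0.734  0.679] F [ 1.  -3.7 -9.4] op 0.185
tcp j 0.22318409734228317 0.22103221122651753
0.25 [ 0.0059 -0.0002] 0.027
0.28 [ 0.0125 -0.0006] 0.057
0.3 [ 0.0169 -0.001 ] 0.077
0.314 [ 0.02   -0.0013] 0.091
```

View pics/top7c.png

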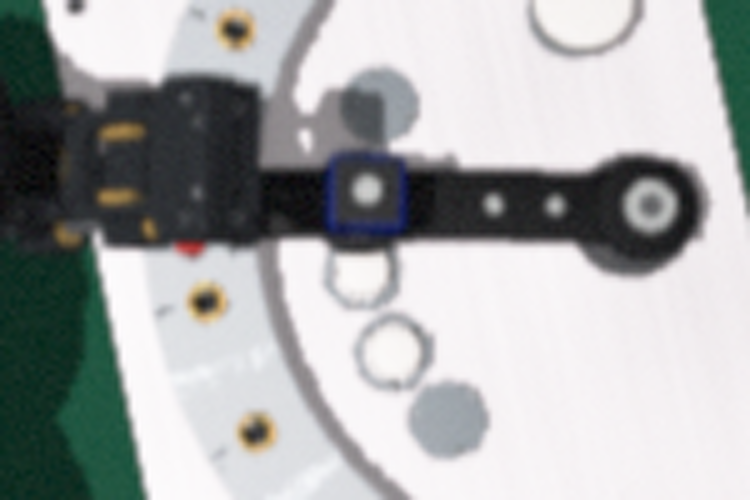

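The arm swings along with the gripper. Next is the rest of the way.

Request:
{"method": "carry_out", "body": {
  "linear": [
    [0.004, 0, 0],
    [0.008, -0.0004, 0],
    [0.012, -0.0006, 0],
    [0.016, -0.001, 0],
    [0.02, -0.0013, 0],
    [0.02, -0.0013, 0],
    [0.02, -0.0013, 0]
  ],
  "roll": [-0.02, -0.04, -0.055, -0.075, -0.09, -0.09, -0.09]
}}

```text
clock: 12.37
tool_pos: [0.5623, -0.0013, 0.1655]
eef_rot: [0.93, -0.051, -0.021, 0.364]
contact_force: [0.0, -1.4, -8.8]
opening: 0.181
```

```bash
python3 st.py; python3 - <<'E'
from h import *
s=status.get_state()
c=np.array([.5386,-.2210]);a0=np.arctan2(.2164,-.045)
q=np.array(s['tool_pos'][:2]);v=q-c;print('tcp j',a0-np.arctan2(v[1],v[0]))
p=snapshot('top');save(p,'top8')
im=cv2.imread('pics/top8.png')[160:260,230:380];cv2.imwrite('pics/top8c.png',cv2.resize(im,None,fx=5,fy=5,interpolation=2))
# head screw: bright blob in navy square
w=world(p,230+367.5/5-.5,160+190.5/5-.5,z=.154)
v=w[:2]-c; print('prev head j',(-1.3614+np.pi)-np.arctan2(v[1],v[0]),np.hypot(*v))
E
```

```text
t 12.37 q [-0.707  1.004  0.564  1.72   0.273  0.849 -2.197] p [ 0.5623 -0.0013  0.1655] 
z [-0.077 -0.675 -0.734] y [-0.079 -0.73   0.679] F [ 0.  -1.4 -8.8] op 0.181
tcp j 0.3126658648898737
prev head j 0.21853010759948144 0.14020620889076052
```

View pics/top8c.png

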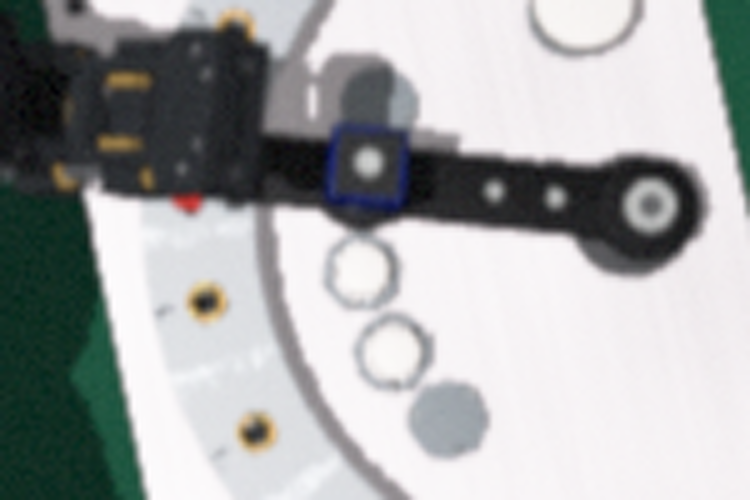

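```bash
python3 - <<'E'
from h import *
p=snapshot('top');c=np.array([.5386,-.2210])
im=p['img'].astype(int)
# centroid of bright pixels around the head's screw and pivot-free check
u0,v0=303,192
sub=im[v0-5:v0+6,u0-5:u0+6].sum(2); w=np.clip(sub-sub.min()-150,0,None); vv,uu=np.mgrid[-5:6,-5:6]
u=u0+(w*uu).sum()/w.sum();v=v0+(w*vv).sum()/w.sum();print(u,v)
for a,b in((u,v),(230+369.5/5-.5,160+162.5/5-.5)):
    x=world(p,a,b,z=.154)[:2]-c; print('head j',(-1.3614+np.pi)-np.arctan2(x[1],x[0]),np.hypot(*x))
E
```

```text
303.2415651826712 192.0620882411659
head j 0.3089594302429097 0.14029215594517908
head j 0.3102237706148927 0.13994647690180925
```

The arm reads 0.309–0.310, about 1 mm from the hole's centre. I nudge it 1 mm and lower.

Request:
{"method": "carry_out", "body": {
  "linear": [
    [0.001, 0, -0.001],
    [0.001, 0, -0.003],
    [0.001, 0, -0.005],
    [0.001, 0, -0.007],
    [0.001, 0, -0.009],
    [0.001, 0, -0.011],
    [0.001, 0, -0.013],
    [0.001, 0, -0.013]
  ],
  "roll": [0, 0, 0, 0, 0, 0, 0, 0]
}}

```text
clock: 13.13
tool_pos: [0.5629, -0.0013, 0.1526]
eef_rot: [0.93, -0.051, -0.021, 0.364]
contact_force: [-0.4, -2.6, -5.6]
opening: 0.182
```

```bash
python3 st.py
```

```text
t 13.13 q [-0.705  1.026  0.56   1.72   0.27   0.832 -2.205] p [ 0.5629 -0.0013  0.1526] 
z [-0.077 -0.675 -0.733] y [-0.078 -0.729  0.68 ] F [-0.4 -2.6 -5.6] op 0.182
```

Request:
{"method": "carry_out", "body": {
  "linear": [
    [0, 0, -0.001],
    [0, 0, -0.001],
    [0, 0, -0.001],
    [0, 0, -0.001],
    [0, 0, -0.001],
    [0, 0, -0.001]
  ],
  "roll": [0, 0, 0, 0, 0, 0],
  "gripper": 0.5
}}

```text
clock: 13.63
tool_pos: [0.5631, -0.0012, 0.1518]
eef_rot: [0.93, -0.051, -0.021, 0.364]
contact_force: [-0.8, -0.1, 0.0]
opening: 0.499
```

```bash
python3 st.py; python3 - <<'E'
from h import *
for n,c in(('scene',(130,250,220,360)),):
    p=snapshot(n);save(p,n+'9');cv2.imwrite(f'pics/{n}9c.png',cv2.resize(cv2.imread(f'pics/{n}9.png')[c[0]:c[1],c[2]:c[3]],None,fx=5,fy=5,interpolation=2))
E
```

```text
t 13.63 q [-0.705  1.027  0.56   1.72   0.27   0.83  -2.206] p [ 0.5631 -0.0012  0.1518] 
z [-0.076 -0.675 -0.734] y [-0.079 -0.729  0.68 ] F [-0.8 -0.1  0. ] op 0.499
```

View pics/scene9c.png

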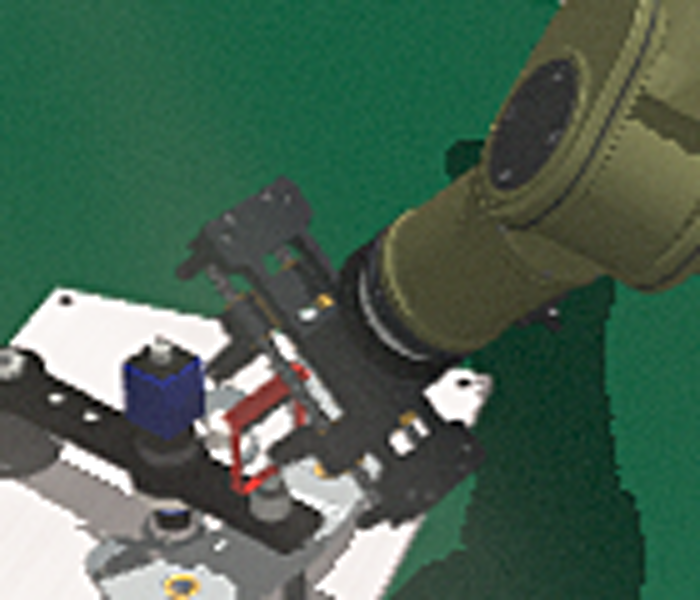

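Both fingers are clear of the bar and the force is zero. I withdraw along the finger axis.

Request:
{"method": "carry_out", "body": {
  "linear": [
    [0.001, 0.007, 0.0075],
    [0.002, 0.015, 0.016],
    [0.003, 0.027, 0.029],
    [0.005, 0.043, 0.047],
    [0.007, 0.06, 0.065],
    [0.009, 0.08, 0.087],
    [0.011, 0.1, 0.109],
    [0.011, 0.1, 0.109]
  ],
  "roll": [0, 0, 0, 0, 0, 0, 0, 0]
}}

```text
clock: 14.35
tool_pos: [0.5769, 0.1044, 0.2642]
eef_rot: [0.931, -0.049, -0.017, 0.361]
contact_force: [0.7, 1.0, -1.0]
opening: 0.501
```

Request:
{"method": "carry_out", "body": {
  "linear": [
    [0, 0.03, 0.02],
    [0, 0.06, 0.04],
    [0, 0.09, 0.06],
    [-0.01, 0.12, 0.08],
    [-0.02, 0.14, 0.1],
    [-0.03, 0.16, 0.12],
    [-0.03, 0.16, 0.12]
  ],
  "roll": [0, 0, 0, 0, 0, 0, 0]
}}

```text
clock: 14.93
tool_pos: [0.5463, 0.2696, 0.3866]
eef_rot: [0.932, -0.046, -0.014, 0.359]
contact_force: [-0.8, -0.4, 0.2]
opening: 0.501
```

```bash
python3 st.py; python3 - <<'E'
from h import *
p=snapshot('scene');save(p,'s10');cv2.imwrite('pics/s10c.png',cv2.resize(cv2.imread('pics/s10.png')[150:270,170:330],None,fx=5,fy=5,interpolation=2))
p=snapshot('top');save(p,'t10');cv2.imwrite('pics/t10c.png',cv2.resize(cv2.imread('pics/t10.png')[160:260,240:400],None,fx=5,fy=5,interpolation=2))
E
```

```text
t 14.93 q [-0.986  0.877  0.568  1.116  0.167  1.677 -2.188] p [0.5463 0.2696 0.3866] 
z [-0.059 -0.667 -0.742] y [-0.076 -0.739  0.67 ] F [-0.8 -0.4  0.2] op 0.501
```

View pics/s10c.png

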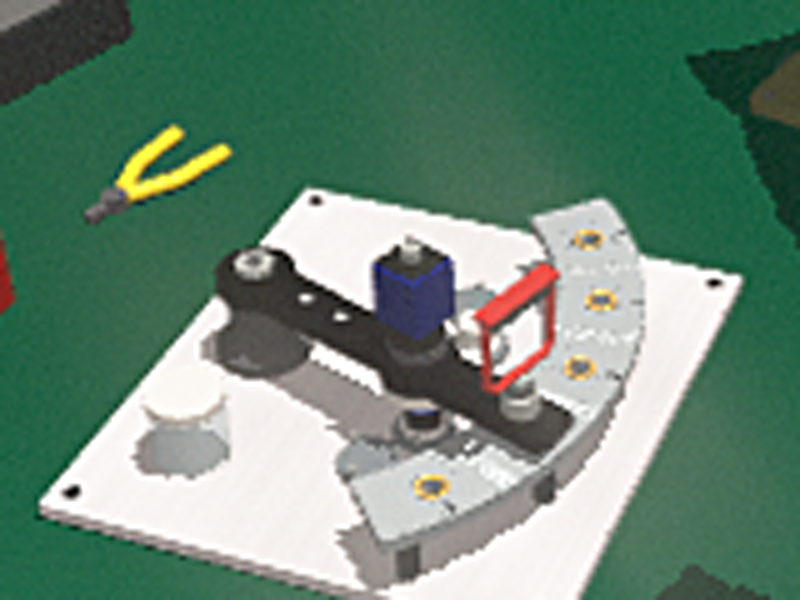

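View pics/t10c.png

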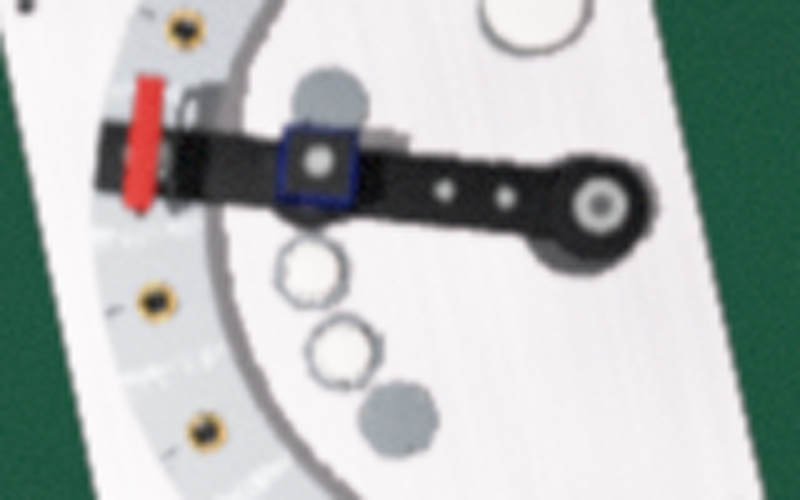

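```bash
python3 - <<'E'
from h import *
p=snapshot('top');im=p['img'].astype(int)
m=(im[...,0]>150)&(im[...,1]<80)&(im[...,2]<80); v,u=np.nonzero(m); k=(u>255)&(u<290)&(v>165)&(v<215);u,v=u[k],v[k]
z=np.array([world(p,a,b)[2] for a,b in zip(u,v)]);print(len(z),np.median(z),np.percentile(z,[10,90]))
c=np.array([.5386,-.2210])
for U,V,h in((np.mean(u),np.mean(v),.158),(240+318.5/5-.5,160+161.5/5-.5,.154)):
    x=world(p,U,V,z=h)[:2]-c; print((-1.3614+np.pi)-np.arctan2(x[1],x[0]),np.hypot(*x))
# the camera head's bolt/arm top as depth reference
print('arm top z',world(p,337,199)[2],'head top',world(p,303,192)[2])
E
```

```text
124 0.15790664683570987 [0.15547027 0.16118173]
0.30399573335340224 0.2199804668856339
0.31314493650998054 0.14044479101720872
arm top z 0.07928591714046784 head top 0.15399657454197535
```

```bash
python3 -c "
from plant import finish_job,status
import numpy as np
print(np.abs(status.get_state()['qd']).max()); print(finish_job())"
```

```text
0.022788787190354355
the job is handed in; nothing more can be done
None
```

The swing arm is now one hole over, at +0.314, with the camera head above the uncapped lens and the pin home. I handed the job in at about 15 s of the 42 s allowed. No verdict is reported, so this rests on my own checks.

**How it was done:** The moves allow only shifts and a turn about z, so I couldn't command the 45° slope directly. I pushed the arm up past its tool-down reach until the tool had tilted to 42°, then turned it to face the pivot. I put the lower finger through the ring window under the pad, pinched the bar at 15 N and lifted about 13–14 mm at the starting hole. I then swung the arm, lowered the pin, opened the gripper and backed away along the finger axis.

**Last checks:**
- **Pin:** the top of the ring bar reads 0.158 m by depth, which is its height with the pin home.
- **Arm angle:** the camera head reads 0.313 rad, against 0.314 for the hole. The centre of the red bar reads 0.304, but I trust this less because the bar's red side face shows in the picture and shifts its centre.
- **Lenses and jar:** the two capped lenses and the jar look unmoved. The bare lens shows only in part, upright under the head, and I did not measure its position.
- **Other bystanders:** I did not re-measure them. The gripper stayed well above the bench throughout.
- **Contact:** after I backed away, the wrist force read within 1 N of zero and the gripper was well clear of the fixture.

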